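# Load the block warmer, shut it and start it

## Task

Load the small white sample bottle with the cap into the open block warmer: set it down upright, without dropping it, on whichever of the two metal plates leaves nothing standing above the chamber's rim, and let go of it; then shut the lid fully. With the lid shut, press the round key fully in, let it spring back, and then press the bar-shaped key fully in; leave the square key and all the other things on the bench alone.

Things in the scene. Friction and masses are not known exactly. Their poses are not given: they have to be found in the camera images.
- bottle_center (a point): Centre (half-way up, 42.5 mm above its underside) of the sample bottle, the thing to load: white plastic, paper label, 85 mm tall; body 50 mm across up to 54 mm, neck 34 mm across, then a cap 38 mm across over the top 22 mm (63 to 85 mm above the underside). About 0.12 kg. Starts upright on the bench to the right of the warmer; z is its upright axis.
- warmer: The block warmer, a fixed white case. Origin: on the bench under the middle of its chamber; x points to its back (hinge side), y to its left, z up. The open-topped chamber is 120 mm (x) by 220 mm (y) inside, with 10 mm walls and floor, its rim 115 mm above the bench. A console 85 mm deep, 240 mm wide and 72 mm high stands against the chamber's front (x from -155 to -70 mm); the keys are on it.
- low_plate: Thin steel plate lying fixed on the chamber's floor, filling its left or right half: 114 mm (x) by 106 mm (y), 10 mm thick, so its top is 95 mm below the rim. Origin: centre of its underside (10 mm above the bench); axes as the warmer's.
- high_plate: Thick steel plate filling the other half of the chamber: 114 by 106 mm, 50 mm thick, so its top is 55 mm below the rim. Origin: centre of its underside; axes as the warmer's.
- lid (a joint): Lid angle in rad: 0 fully shut, 1.57 upright, up to 1.9 leaning back; starts nearly upright. Its hinge is stiff: the lid stays wherever it is left and does not fall shut. Moving it at the front edge takes up to about 3 N.
- lid_hinge (a point): Middle of the lid's hinge line, at the top of the chamber's back wall (70 mm behind the warmer's origin, 115.5 mm above the bench), on the underside of the shut lid; its axes turn with the lid. The hinge line runs along the warmer's y.
- lid_edge (a point): Middle of the tip of the lid's front lip: 155 mm from the hinge line, half-way through the thickness. The lid is a flat slab 10 mm thick and 240 mm wide reaching 140 mm from the hinge; the lip, 10 mm thick and 90 mm wide, stands 15 mm further out. A trim sheet under 3 mm thick on its outer face is for looks only.
- round_key (a joint): Travel of the round key in m: 0 up, 0.006 fully in. Springs back by itself; 1.4 N to start, 4.5 N fully in.
- round_top (a point): Centre of the top of the round key (28 mm across), about 90 mm above the bench; it is pressed straight down. The three white keys stand in a row across the console, 70 mm apart, in any order; the row is 50 mm in front of the chamber's front wall.
- bar_key (a joint): Travel of the bar key in m: as for the round key.
- bar_top (a point): Centre of the top of the bar-shaped key (16 mm in x by 44 mm in y of the warmer), about 90 mm above the bench.
- square_key (a joint): Travel of the square key in m: as for the round key. To be left alone.
- square_top (a point): Centre of the top of the square key (26 by 26 mm), about 90 mm above the bench.
- squat_jar: Bystander: squat clear jar with white lid, 66 mm across, 48 mm tall. Origin: centre of its underside.
- reagent_bottle: Bystander: large white bottle, 72 mm across, 170 mm tall. Origin: centre of its underside.
- wash_bottle: Bystander: white wash bottle with a bent spout, 64 mm across, 195 mm tall. Origin: centre of its underside.
- beaker: Bystander: glass beaker, 70 mm across, 90 mm tall. Origin: centre of its underside.
- spatula: Bystander: lab measuring spoon with a black handle, lying on the bench, 170 mm long, 20 mm high. Origin: on the bench under its middle; x along it.
- dish: Bystander: shallow glass dish, 70 mm across, 16 mm tall. Origin: centre of its underside.
- bottle: The same sample bottle; origin: centre of its underside.

How it is judged:
On the way, in this order (a step that is already met when the one before it is completed fails the run):
1. the bottle, still held, is brought upright to within 10 mm of the low plate's top (x of bottle_center in the frame of low_plate between -0.045 and 0.045 m and y of bottle_center in the frame of low_plate between -0.045 and 0.045 m and z of bottle_center in the frame of low_plate below 0.0625 m and angle between bottle_center's own z axis and vertical below 0.2 rad and contact force between the fingers and bottle above 0.5 N), for 0.02 s.
2. the bottle stands on the low plate, let go, with the lid still open (x of bottle_center in the frame of low_plate between -0.045 and 0.045 m and y of bottle_center in the frame of low_plate between -0.045 and 0.045 m and z of bottle_center in the frame of low_plate below 0.058 m and angle between bottle_center's own z axis and vertical below 0.1 rad and contact force between the fingers and bottle below 0.2 N and value of joint lid above 1 rad), for 0.2 s.
3. the lid is fully shut over it (x of bottle_center in the frame of low_plate between -0.045 and 0.045 m and y of bottle_center in the frame of low_plate between -0.045 and 0.045 m and z of bottle_center in the frame of low_plate below 0.058 m and angle between bottle_center's own z axis and vertical below 0.1 rad and value of joint lid below 0.04 rad), for 0.2 s.
4. the round key is pressed in, the others up (value of joint round_key above 0.004 m and value of joint bar_key below 0.002 m), for 0.02 s.
5. the bar key is pressed in after the round key has come back up (value of joint bar_key above 0.004 m and value of joint round_key below 0.002 m), for 0.02 s.
At the end, for the whole second after the job is handed in: The sample bottle stands upright (within 0.1 rad) and at rest on the low plate, its axis within 45 mm of the plate's middle either way, below the rim; the lid is shut (below 0.04 rad) and all three keys are up (below 2 mm) (all of step 3 and linear speed of bottle below 0.02 m/s and value of joint each of round_key, square_key, bar_key below 0.002 m); the robot touches nothing.
It fails at once if the bottle is tipped over (more than 0.7 rad) (angle between bottle_center's own z axis and vertical above 0.7 rad).
It fails at once if a key is pressed while the lid is open (value of joint lid above 0.1 rad and value of joint any of round_key, square_key, bar_key above 0.003 m).
It fails at once if the square key is pressed (value of joint square_key above 0.003 m).
It fails at once if the round and bar keys are pressed together (value of joint each of round_key, bar_key above 0.003 m).
It fails at once if a bystander is pushed more than 30 mm or tipped (distance of any of squat_jar, reagent_bottle, wash_bottle, beaker, spatula, dish from where it was at the start of the episode above 0.03 m or angle between any of squat_jar, reagent_bottle, wash_bottle, beaker, dish's own z axis and vertical above 0.4 rad).
It also fails if it takes over 64 s, if anything falls off the work surface, if the arm or the gripper's body presses on something with over 40 N, if the wrist force passes 120 N, or if a joint passes its speed limit or range.

## Robot

A 6-joint arm with a two-finger parallel gripper is mounted at the origin on the work surface. World frame = base frame: x ahead of the robot, y to its left, z up, the work surface at z = 0. Lengths are in m, angles in rad, forces in N, time in s.
With the tool pointing down it reaches from about 0.35 to 0.775 m from the base axis. Payload 7.3 kg.
Tool frame: the origin (TCP) lies at the centre of the arm's flange, where the gripper is bolted on; the fingertips stand 178 mm ahead of it and the grasp point (between the pads) lies 159 mm ahead of it; z points along the fingers, y is the line along which they close (so a half turn about z gives the same grasp; the last joint's range is limited). The gripper opens to 92 mm and grips with 3 to 60 N. Pads are 19 mm wide; open, the fingers measure 130 mm over their backs; the gripper's body (75 mm by 190 mm) begins 47 mm behind the grasp point.
Start: joints at [1.195, 0.342, 1.524, -0, 1.275, -0.146], TCP at [0.12, 0.511, 0.405] pointing down, gripper open.
Joint ranges: [-2.53, 2.53], [-0.77, 2.02], [0.04, 2.7], [-1, 4.14], [0.28, 2.66], [-3.11, 3.11]. Speed limits (rad/s): [2.57, 2.57, 3.14, 3.14, 3.14, 3.14].

## Interface

Orientations are given as [roll, pitch, yaw] about the fixed x, y, z axes, in that order (R = Rz(yaw) Ry(pitch) Rx(roll)).
In Python, from cell import telemetry, vision, ticket gives the robot as it stands.
- The arm moves only by the shell command python3 -m crank 'ROWS' [FORCE]. ROWS is JSON, a list of rows, each a list of 5 numbers: the gripper command: -1 is shut, 1 is fully open, values between are in proportion, then the shift along the tool's x, y, z in mm, then the turn about the tool's z in rad. In form: [[fingers, dx, dy, dz, roll], ...]. A call has 1 to 12 rows; each row is the pose to reach, as a shift and turn from the pose commanded when the call began, along the tool's axes at that moment; what a row does not reach only later rows make up. A row lasts 1/12 s, in which the tool goes at most 41.7 mm and 7.16 degrees, less where a joint would pass 70% of its speed; a pose out of reach is approached as far as the arm can. A call with a gripper value outside its range is refused whole. The fingers move at their own pace and stop on an object; FORCE is the grip in N (left out, the last holds). Time passes only in rows, so rows that repeat a pose let the fingers close. It gives the time, the measured TCP pose, the force, the opening and the grip force at its end, in the units of the state.
- telemetry.observe(): the state, without advancing time (a new reading comes with each control period).
- vision.read_camera(name): name is "scene" or "side" or "wrist"; returns (picture, depth): 400x640x3 uint8, red, green, blue; 400x640 float32, m along the optical axis (not along the pixel's ray), 0 where there is no reading.
- vision.get_calibration(name): a dict with "camera_matrix" (3x3 intrinsics, pixels), "rvec" (rotation vector, rad) and "tvec" (3), from world to camera coordinates, as OpenCV has them. Camera axes: x right, y down, z forward; pixel columns grow to the right and rows downward; lengths in m; the calibration is good to about 2 mm. A picture is of the moment at which its call begins: read the wrist's pose just before it. get_calibration takes no time and is no camera call; for the wrist camera it gives the pose at the moment of the call.
- ticket.hand_in(): hands the job in; it is judged then, once.
The state is a dict: "time": time; "qpos": joint angles; "qvel": joint speeds; "joint_efforts": joint torques, N m; "tool_pos": TCP position; "tool_rot": TCP orientation; "contact_force": force on the tool from outside, world axes, zero at the start; "torque": the same for the moment, N m; "opening": finger opening in m; "grip_force": force on a finger pad.
Only numpy, scipy, OpenCV 4.12 (cv2) and the standard library are available. Lean on these libraries where they do the work, as an engineer would, in place of code of your own. Each camera call takes 0.05 s, during which the arm holds its last target. There are 200 camera calls.

## Working session

There is one attempt and no reset: what is moved stays moved. The work goes in short steps, Python scripts to look and compute and a shell command to move; the robot and the scene stay as the last step left them, time stands still between calls to the robot, and variables do not carry over. Pictures are saved under pics/ and viewed, at most 10 in all, crops included, and the job is handed in when it is done.

```bash
ls; mkdir -p pics
cat > h.py <<'E'
import numpy as np, cv2
from cell import telemetry, vision, ticket
def cloud(n):
    c=vision.get_calibration(n); im,d=vision.read_camera(n)
    K=np.array(c["camera_matrix"]);R=cv2.Rodrigues(np.array(c["rvec"],float))[0];t=np.array(c["tvec"],float).ravel()
    v,u=np.mgrid[:400,:640]
    P=np.stack([(u-K[0,2])/K[0,0]*d,(v-K[1,2])/K[1,1]*d,d],-1)
    W=(P-t)@R; W[d==0]=np.nan
    return im,W
def save(n,im): cv2.imwrite('pics/'+n,im[...,::-1])
E
python3 - <<'E'
from h import *
s=telemetry.observe();print(s)
for n in("scene","side"):
    im,W=cloud(n);save(n+'0.png',im);np.savez('/tmp/'+n,im=im,W=W)
    c=vision.get_calibration(n);R=cv2.Rodrigues(np.array(c["rvec"],float))[0];print(n,-R.T@np.ravel(c["tvec"]),R[2],np.isnan(W).mean())
E
```

```text
pics
{'time': 0.0, 'qpos': array([ 1.19498594e+00,  3.42720575e-01,  1.52502282e+00,  3.87353767e-06,
        1.27541124e+00, -1.46009799e-01]), 'qvel': array([-0.00047916, -0.00026502,  0.00073231,  0.00128267,  0.0012073 ,
       -0.00041922]), 'joint_efforts': array([ 2.36721098e-04, -4.31238914e+01, -2.44219226e+01,  7.18901306e-02,
        5.56211499e-02, -1.09521932e-04]), 'tool_pos': array([0.11951749, 0.51107195, 0.40404385]), 'tool_rot': array([-3.14004783e+00, -2.30919188e-04,  2.91179075e+00]), 'contact_force': array([-0.03648201, -0.57181024,  0.1109007 ]), 'torque': array([0.0144618 , 0.03400492, 0.03038033]), 'grip_force': 0.0, 'opening': 0.09200507733118415}
scene [ 1.29167286 -0.69899209  0.92968006] [-0.58390144  0.5422272  -0.60419266] 0.004609375
side [0.1812131  0.65373028 0.86011654] [ 0.29337376 -0.59734643 -0.7463974 ] 0.00386328125
```

View pics/scene0.png

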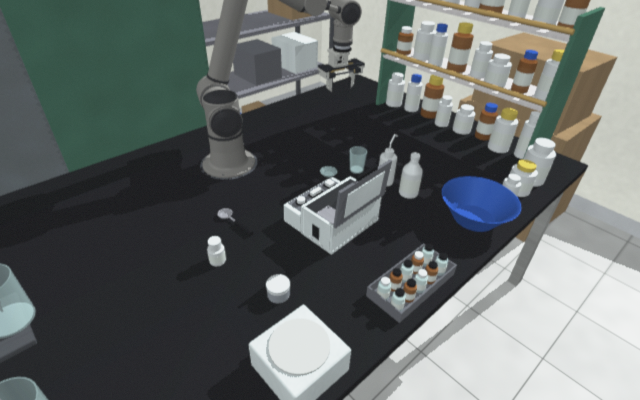

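View pics/side0.png

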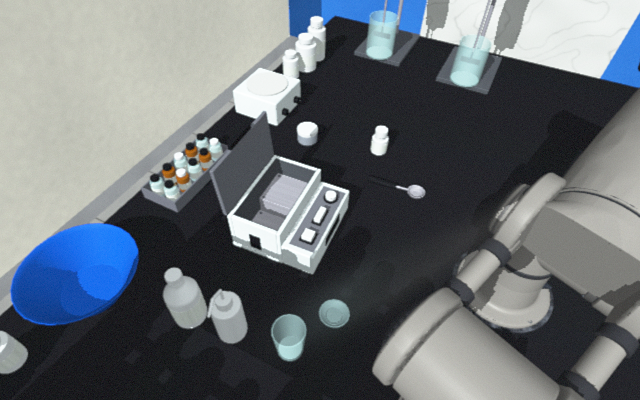

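The side view shows the keys from the far side: round (331,196), bar (319,215), square (308,236). The thick plate is in the far (right) half of the chamber and the low plate in the near (left) half around (262,215). The bottle is at (380,140), and the spoon at (400,188).

Run:
```python
from h import *
for n,roi in(("side",(215,110,355,275)),("scene",(275,155,400,255))):
    f=np.load('/tmp/%s.npz'%n);im,W=f['im'],f['W'];x0,y0,x1,y1=roi
    m=np.zeros((400,640),bool);m[y0:y1,x0:x1]=1
    z=W[...,2]; br=im.min(-1)>110
    rim=m&(abs(z-.1145)<.005)&br
    r=cv2.minAreaRect(W[rim][:,:2].astype(np.float32));print(n,'rim',rim.sum(),r)
    print(np.round(np.percentile(W[rim],[1,50,99],0),3).tolist())
    k=(m&(abs(z-.089)<.006)&br).astype(np.uint8)
    N,L,S,C=cv2.connectedComponentsWithStats(k)
    for i in range(1,N):
        if S[i,4]>15:
            p=W[L==i];rr=cv2.minAreaRect(p[:,:2].astype(np.float32));print('key',S[i].tolist(),p.mean(0).round(4),np.round(rr[0]+rr[1]+(rr[2],),4))
    lid=m&(z>.13);print('lid',lid.sum(),np.round(np.nanpercentile(W[lid],[1,50,99],0),3).tolist())
for n,roi in(("side",(360,115,400,165)),("scene",(200,228,235,275))):
    f=np.load('/tmp/%s.npz'%n);im,W=f['im'],f['W'];x0,y0,x1,y1=roi
    w=W[y0:y1,x0:x1].reshape(-1,3);c=w[(w[:,2]>.08)];print('cap',len(c),c.mean(0),cv2.minEnclosingCircle(c[:,:2].astype(np.float32)),w[:,2].max())
    b=w[w[:,2]>.01];print('all',cv2.minEnclosingCircle(b[:,:2].astype(np.float32)))
f=np.load('/tmp/side.npz');W=f['W']
for nm,(u,v) in dict(jar=(307,130),reag=(180,290),wash=(228,310),beak=(289,330),spoon=(415,191),handle=(375,179),dish=(334,313),hp=(290,190),lp=(262,212),lp2=(270,220)).items(): print(nm,W[v,u].round(3))
```

```text
side rim 1071 ((0.5815790891647339, 0.07404433190822601), (0.14560477435588837, 0.24397553503513336), 2.634040355682373)
[[0.506, -0.046, 0.11], [0.561, 0.105, 0.115], [0.654, 0.196, 0.119]]
key [229, 176, 92, 67, 269] [0.5441 0.138  0.0892] [ 0.5277  0.1026  0.2718  0.1206 62.2571]
key [326, 190, 11, 10, 82] [ 0.4644 -0.001   0.0897] [ 4.65000e-01 -1.70000e-03  2.66000e-02  2.61000e-02  5.37023e+01]
key [314, 206, 13, 16, 107] [0.4599 0.0694 0.0896] [0.4608 0.0677 0.0162 0.0452 3.9467]
key [302, 228, 14, 13, 115] [0.4559 0.1382 0.0896] [0.4571 0.1365 0.0259 0.029  4.7363]
lid 3056 [[0.647, -0.038, 0.132], [0.657, 0.093, 0.205], [0.671, 0.198, 0.271]]
scene rim 362 ((0.5774031281471252, 0.18637517094612122), (0.15347567200660706, 0.471331924200058), 4.209056854248047)
[[0.496, -0.049, 0.11], [0.528, 0.012, 0.115], [0.664, 0.407, 0.119]]
key [351, 155, 14, 3, 25] [0.3981 0.3437 0.0866] [3.98100e-01 3.45200e-01 5.13000e-02 1.67000e-02 4.76785e+01]
key [325, 180, 10, 7, 43] [0.4598 0.1341 0.0893] [0.459  0.1354 0.0255 0.0251 8.8798]
key [310, 187, 12, 9, 53] [0.463  0.064  0.0888] [0.46
[... 266 characters left out ...]
 1713 [[0.655, -0.042, 0.131], [0.668, 0.061, 0.207], [0.677, 0.196, 0.27]]
cap 84 [ 0.44569441 -0.32118307  0.08516481] ((0.4456927180290222, -0.3234357535839081), 0.020413313060998917) nan
all ((0.44445285201072693, -0.32350751757621765), 0.0275407861918211)
cap 102 [ 0.4491844  -0.32492589  0.08510138] ((0.4477008879184723, -0.32548660039901733), 0.019773060455918312) nan
all ((0.44999709725379944, -0.3251952826976776), 0.02521369606256485)
jar [ 0.667 -0.252  0.049]
reag [0.601 0.411 0.135]
wash [0.496 0.398 0.122]
beak [0.394 0.344 0.029]
spoon [ 0.285 -0.202  0.004]
handle [ 0.403 -0.179  0.018]
dish [0.329 0.254 0.006]
hp [0.58 0.01 0.06]
lp [0.625 0.086 0.023]
lp2 [0.593 0.098 0.02 ]
```

Run:
```python
import cv2
for n,(a,b,c,d) in dict(side=(200,100,400,280)).items():
    im=cv2.imread(f'pics/{n}0.png')[b:d,a:c];cv2.imwrite('pics/c1.png',cv2.resize(im,None,fx=3.3,fy=3.3,interpolation=cv2.INTER_CUBIC)[:600,:800])
```

```text
(no output)
```

View pics/c1.png

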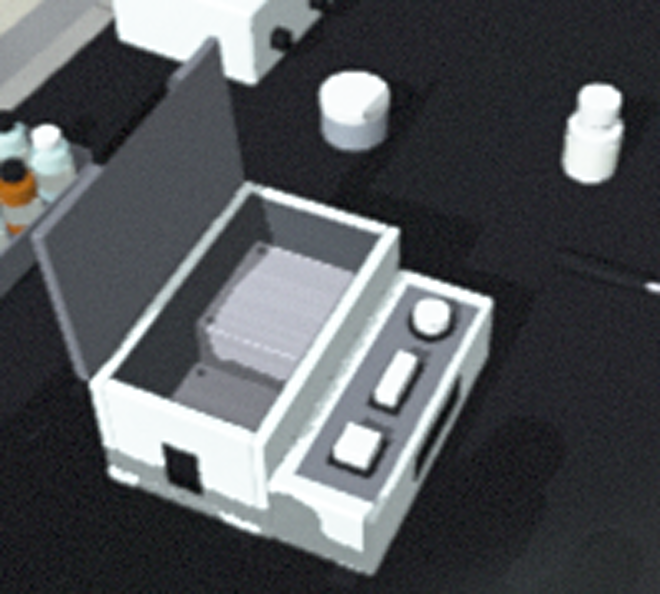

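```bash
cat > go.py <<'E'
# shift in tool axes (mm) and turn to a world target x y z [yaw]
import sys
from h import *
from scipy.spatial.transform import Rotation as Ro
s=telemetry.observe();R=Ro.from_euler('xyz',s['tool_rot']).as_matrix()
a=[float(v) for v in sys.argv[1:]]
print('t',round(s['time'],2),'pos',s['tool_pos'].round(4),'rot',s['tool_rot'].round(3),'F',s['contact_force'].round(1),'open',round(s['opening'],4),'q',s['qpos'].round(2))
if len(a)>2: print('shift',(R.T@(np.array(a[:3])-s['tool_pos'])*1000).round(1))
if len(a)>3: print('turn',round(-((a[3]-s['tool_rot'][2]+np.pi/2)%np.pi-np.pi/2),3))
E
python3 go.py 0.42 0.10 0.405 3.19
```

```text
t 0.1 pos [0.1195 0.5111 0.4041] rot [-3.14  -0.     2.912] F [ 0.1 -0.2  0.3] open 0.0915 q [ 1.2   0.34  1.52 -0.    1.28 -0.15]
shift [-386.2 -331.9   -0.5]
turn -0.278
```

```bash
python3 -m crank '[[1,-386,-332,0,-0.28],[1,-386,-332,0,-0.28],[1,-386,-332,0,-0.28],[1,-386,-332,0,-0.28],[1,-386,-332,0,-0.28],[1,-386,-332,0,-0.28],[1,-386,-332,0,-0.28],[1,-386,-332,0,-0.28],[1,-386,-332,0,-0.28],[1,-386,-332,0,-0.28],[1,-386,-332,0,-0.28],[1,-386,-332,0,-0.28]]' 25; python3 go.py 0.447 -0.3245 0.405 3.19
```

```text
time: 1.1
tool_pos: [0.4112, 0.1107, 0.4047]
tool_rot: [3.141, -0.0, -3.092]
contact_force: [1.3, 0.3, -0.5]
opening: 0.0919
grip_force: 0.0
t 1.1 pos [0.4112 0.1107 0.4047] rot [ 3.141 -0.    -3.092] F [ 1.3  0.3 -0.5] open 0.0919 q [ 0.08  0.16  1.77  0.    1.21 -1.54]
shift [-1.410e+01 -4.364e+02 -4.000e-01]
turn 0.002
```

```bash
python3 -m crank '[[1,-14,-432,40,0],[1,-14,-432,40,0],[1,-14,-432,40,0],[1,-14,-432,40,0],[1,-14,-432,40,0],[1,-14,-432,40,0],[1,-14,-432,40,0],[1,-14,-432,40,0],[1,-14,-432,40,0],[1,-14,-432,40,0],[1,-14,-432,40,0],[1,-14,-432,40,0]]'
python3 - <<'E'
from h import *
im,W=cloud('wrist');save('w1.png',im)
z=W[...,2];m=(z>.075)&(z<.1);m&=(abs(W[...,0]-.447)<.06)&(abs(W[...,1]+.3245)<.06)
p=W[m];print(len(p),p.mean(0).round(4),cv2.minEnclosingCircle(p[:,:2].astype(np.float32)))
E
python3 go.py 0.447 -0.3245 0.238 3.19
```

```text
time: 2.1
tool_pos: [0.4458, -0.3219, 0.3633]
tool_rot: [3.142, -0.001, -3.095]
contact_force: [-1.1, 0.3, -0.1]
opening: 0.0917
grip_force: 0.0
1333 [ 0.4437 -0.3239  0.0845] ((0.44479483366012573, -0.3237599730491638), 0.019045671448111534)
t 2.15 pos [ 0.4458 -0.3197  0.3635] rot [ 3.140e+00 -1.000e-03 -3.094e+00] F [0.5 0.6 0.5] open 0.0918 q [-0.76  0.42  1.52  0.    1.2  -2.38]
shift [ -1.1  -5.1 125.5]
turn -0.001
```

View pics/w1.png

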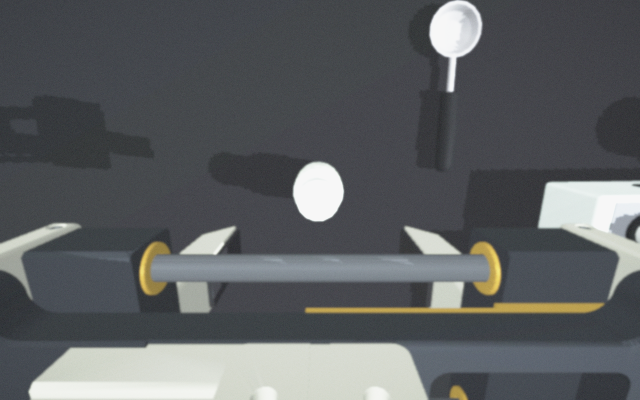

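The cap is at (318,191), centred between the open fingers, and the space around it is clear. Next I descend and grip.

```bash
python3 -m crank '[[1,0,-4,40,0],[1,0,-4,80,0],[1,0,-4,110,0],[1,0,-4,125,0],[1,0,-4,125,0],[1,0,-4,125,0],[-1,0,-4,125,0],[-1,0,-4,125,0],[-1,0,-4,125,0],[-1,0,-4,125,0],[-1,0,-4,125,0],[-1,0,-4,125,0]]' 25; python3 go.py 0.447 -0.3245 0.238 3.19
```

```text
time: 3.15
tool_pos: [0.4464, -0.3221, 0.2401]
tool_rot: [-3.141, 0.001, -3.091]
contact_force: [0.2, 0.2, -1.3]
opening: 0.0568
grip_force: 0.0
t 3.15 pos [ 0.4464 -0.3221  0.2401] rot [-3.141e+00  1.000e-03 -3.091e+00] F [ 0.2  0.2 -1.3] open 0.0568 q [-0.76  0.57  1.66  0.    0.91 -2.39]
shift [-0.5 -2.4  2.1]
turn 0.002
```

```bash
python3 -m crank '[[-1,0,0,0,0],[-1,0,0,0,0],[-1,0,0,0,0],[-1,0,0,0,0],[-1,0,0,0,0],[-1,0,0,0,0]]' 25; python3 go.py 0.447 -0.3245 0.42
```

```text
time: 3.65
tool_pos: [0.4464, -0.3221, 0.2397]
tool_rot: [-3.141, 0.0, -3.091]
contact_force: [0.0, -1.0, 0.6]
opening: 0.0379
grip_force: 25.0
t 3.65 pos [ 0.4464 -0.3221  0.2397] rot [-3.141  0.    -3.091] F [ 0.  -1.   0.6] open 0.0379 q [-0.76  0.57  1.66  0.    0.91 -2.39]
shift [  -0.5   -2.4 -180.3]
```

```bash
python3 -m crank '[[-1,0,0,-30,0],[-1,0,0,-70,0],[-1,0,0,-110,0],[-1,0,0,-150,0],[-1,0,0,-175,0],[-1,0,0,-180,0],[-1,0,40,-180,0],[-1,0,80,-180,0],[-1,0,120,-180,0],[-1,0,160,-180,0],[-1,0,200,-180,0],[-1,0,240,-180,0]]'; python3 go.py 0.569 0.1125 0.42 3.19
```

```text
time: 4.65
tool_pos: [0.4335, -0.0805, 0.4183]
tool_rot: [3.14, -0.002, -3.092]
contact_force: [1.2, -0.0, -0.3]
opening: 0.0375
grip_force: 25.0
t 4.65 pos [ 0.4335 -0.0805  0.4183] rot [ 3.140e+00 -2.000e-03 -3.092e+00] F [ 1.2 -0.  -0.3] open 0.0375 q [-0.36  0.18  1.71  0.    1.26 -1.98]
shift [-144.9  186.1   -1.7]
turn 0.001
```

```bash
python3 -m crank '[[-1,-29,38,0,0],[-1,-58,75,0,0],[-1,-87,112,0,0],[-1,-116,149,0,0],[-1,-136,174,0,0],[-1,-145,184,0,0],[-1,-145,184,0,0],[-1,-145,184,0,0]]'; python3 go.py 0.569 0.1125 0.42 3.19
python3 - <<'E'
from h import *
im,W=cloud('side');save('s2.png',im[60:300,180:460].repeat(2,0).repeat(2,1));np.savez('/tmp/s2',im=im,W=W)
E
python3 go.py 0.569 0.1125 0.27 3.19
```

```text
time: 5.32
tool_pos: [0.5701, 0.11, 0.4174]
tool_rot: [-3.142, -0.004, -3.089]
contact_force: [0.1, -0.6, -2.1]
opening: 0.0373
grip_force: 25.0
t 5.32 pos [0.5701 0.11   0.4174] rot [-3.142 -0.004 -3.089] F [ 0.1 -0.6 -2.1] open 0.0373 q [ 0.06  0.44  1.34 -0.    1.37 -1.56]
shift [ 1.   2.6 -2.6]
turn 0.004
t 5.37 pos [0.5697 0.109  0.4178] rot [-3.141 -0.004 -3.09 ] F [ 1.1 -0.9 -1.4] open 0.0373 q [ 0.06  0.44  1.34 -0.    1.37 -1.57]
shift [  0.    3.6 147.8]
turn 0.003
```

View pics/s2.png

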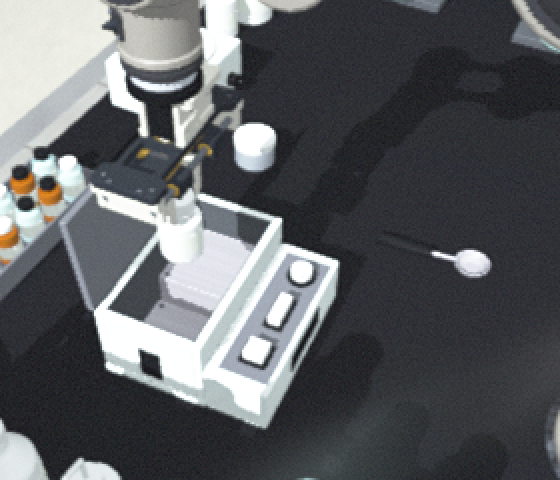

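The bottle hangs level at about (180,235) in the crop, over the chamber and left of the thick plate. The gripper is clear of the lid.

```bash
python3 -m crank '[[-1,0,3,30,0],[-1,0,3,60,0],[-1,0,3,90,0],[-1,0,3,115,0],[-1,0,3,135,0],[-1,0,3,146,0],[-1,0,3,148,0],[-1,0,3,148,0],[-1,0,3,148,0]]'; python3 go.py 0.569 0.1125 0.2597 3.19
```

```text
time: 6.12
tool_pos: [0.5701, 0.1113, 0.273]
tool_rot: [3.142, 0.002, -3.092]
contact_force: [0.8, -0.0, -0.2]
opening: 0.0374
grip_force: 25.0
t 6.12 pos [0.5701 0.1113 0.273 ] rot [ 3.142e+00  2.000e-03 -3.092e+00] F [ 0.8 -0.  -0.2] open 0.0374 q [ 0.06  0.57  1.54  0.    1.03 -1.56]
shift [ 1.1  1.3 13.3]
turn 0.001
```

```bash
python3 -m crank '[[-1,0,0,4,0],[-1,0,0,7,0],[-1,0,0,9,0],[-1,0,0,10,0],[-1,0,0,11,0],[-1,0,0,11,0],[-1,0,0,11,0]]'; python3 go.py 0.569 0.1125 0.2597 3.19
```

```text
time: 6.7
tool_pos: [0.5698, 0.1117, 0.2607]
tool_rot: [3.142, 0.0, -3.091]
contact_force: [0.1, 0.1, -0.9]
opening: 0.0376
grip_force: 25.0
t 6.7 pos [0.5698 0.1117 0.2607] rot [ 3.142  0.    -3.091] F [ 0.1  0.1 -0.9] open 0.0376 q [ 0.06  0.59  1.55  0.    1.   -1.56]
shift [0.8 0.8 1. ]
turn 0.002
```

```bash
python3 -m crank '[[-1,0,0,0.5,0],[-1,0,0,1,0],[-1,0,0,1.5,0],[-1,0,0,1.5,0],[-1,0,0,1.5,0]]'; python3 go.py
```

```text
time: 7.12
tool_pos: [0.5699, 0.1117, 0.2596]
tool_rot: [3.142, 0.001, -3.091]
contact_force: [-0.2, -0.8, 2.4]
opening: 0.0375
grip_force: 25.0
t 7.12 pos [0.5699 0.1117 0.2596] rot [ 3.142e+00  1.000e-03 -3.091e+00] F [-0.2 -0.8  2.4] open 0.0375 q [ 0.06  0.59  1.55  0.    1.   -1.56]
```

```bash
python3 -m crank '[[-1,0,0,0.5,0],[-1,0,0,0.5,0],[-1,0,0,0.5,0]]'; python3 go.py; python3 -m crank '[[0.3,0,0,0,0],[0.3,0,0,0,0],[0.3,0,0,0,0],[0.3,0,0,0,0],[0.3,0,0,0,0],[0.3,0,0,0,0]]'
```

```text
time: 7.37
tool_pos: [0.57, 0.1117, 0.2596]
tool_rot: [-3.142, 0.001, -3.091]
contact_force: [-1.1, -1.3, 6.5]
opening: 0.0375
grip_force: 25.0
t 7.37 pos [0.57   0.1117 0.2596] rot [-3.142e+00  1.000e-03 -3.091e+00] F [-1.1 -1.3  6.5] open 0.0375 q [ 0.06  0.59  1.55 -0.    1.   -1.56]
time: 7.87
tool_pos: [0.5698, 0.1117, 0.2586]
tool_rot: [3.142, -0.0, -3.091]
contact_force: [-0.1, -0.7, -1.0]
opening: 0.0594
grip_force: 0.0
```

Contact was confirmed at 6.5 N and the bottle has been let go. I retreat upward and look.

```bash
python3 -m crank '[[0.3,0,0,-15,0],[0.3,0,0,-40,0],[0.3,0,0,-75,0],[0.3,0,0,-115,0],[0.3,0,0,-150,0],[0.3,0,0,-185,0],[0.3,0,0,-200,0],[0.3,0,0,-200,0],[0.3,0,0,-200,0],[0.3,0,0,-200,0]]'
python3 - <<'E'
from h import *
im,W=cloud('wrist');save('w2.png',im)
z=W[...,2];m=(z>.09)&(z<.112)&(abs(W[...,0]-.569)<.04)&(abs(W[...,1]-.112)<.04)
p=W[m];print(len(p),p.mean(0).round(4),cv2.minEnclosingCircle(p[:,:2].astype(np.float32)))
im,W=cloud('side')
m=np.zeros((400,640),bool);m[100:280,200:360]=1
q=W[m&(W[...,2]>.13)&(W[...,0]>.6)&(W[...,2]<.29)]
print('lid',np.round(np.percentile(q,[1,50,99],0),3).tolist())
y=(q[:,1]-.073)*.9987-(q[:,0]-.581)*.05;x=(q[:,0]-.581)*.9987+(q[:,1]-.073)*.05
for a in np.arange(.13,.29,.02):
    s=abs(q[:,2]-a)<.01
    if s.sum()>5:print(round(a,2),s.sum(),np.median(x[s]).round(4),y[s].min().round(3),y[s].max().round(3))
E
python3 go.py
```

```text
time: 8.7
tool_pos: [0.5696, 0.1117, 0.4572]
tool_rot: [3.142, -0.002, -3.091]
contact_force: [-0.4, -0.5, -0.8]
opening: 0.0597
grip_force: 0.0
851 [0.567  0.1102 0.1042] ((0.5679907202720642, 0.11025286465883255), 0.018969178199768066)
lid [[0.646, -0.034, 0.131], [0.654, 0.137, 0.19], [0.667, 0.198, 0.257]]
0.13 177 0.0714 -0.116 0.123
0.15 363 0.0725 -0.116 0.123
0.17 293 0.0739 -0.11 0.122
0.19 275 0.0755 -0.017 0.122
0.21 268 0.0769 -0.114 0.123
0.23 243 0.0784 -0.091 0.123
0.25 309 0.0807 -0.089 0.123
t 8.8 pos [0.5697 0.1116 0.4568] rot [ 3.142e+00 -3.000e-03 -3.091e+00] F [-0.1 -0.5 -0.7] open 0.0597 q [ 0.06  0.42  1.27  0.    1.46 -1.56]
```

View pics/w2.png

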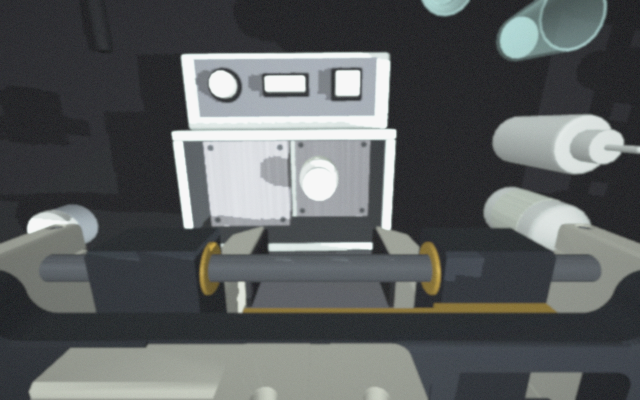

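The bottle stands upright near the middle of the low plate: cap at (318,178), top at z 0.104. The keys read round, bar, square at (222,84), (285,84) and (347,84). Next I take the closed fingers up and over, behind the lid.

```bash
python3 - <<'E'
from h import *
c=vision.get_calibration('wrist');R=cv2.Rodrigues(np.array(c["rvec"],float))[0];print('cam',-R.T@np.ravel(c["tvec"])-telemetry.observe()['tool_pos'])
E
python3 -m crank '[[-1,0,0,-25,0],[-1,0,0,-48,0],[-1,0,0,-48,0],[-1,-30,-10,-48,0],[-1,-60,-20,-48,0],[-1,-90,-30,-48,0],[-1,-115,-37,-48,0],[-1,-127,-39,-48,0],[-1,-127,-39,-48,0],[-1,-127,-39,-48,0],[-1,-127,-39,-48,0]]' 25; python3 go.py 0.699 0.079 0.418 3.19
```

```text
cam [-0.06946252 -0.00312817 -0.0199666 ]
time: 9.72
tool_pos: [0.6982, 0.0794, 0.5059]
tool_rot: [3.141, -0.002, -3.091]
contact_force: [0.4, -0.2, 0.0]
opening: 0.0004
grip_force: 0.0
t 9.72 pos [0.6982 0.0794 0.5059] rot [ 3.141e+00 -2.000e-03 -3.091e+00] F [ 0.4 -0.2  0. ] open 0.0004 q [ 0.    0.68  0.7   0.    1.77 -1.62]
shift [-0.9 -0.5 87.9]
turn 0.002
```

```bash
python3 -m crank '[[-1,0,0,25,0],[-1,0,0,50,0],[-1,0,0,75,0],[-1,0,0,88,0],[-1,0,0,88,0],[-1,0,0,88,0]]'; python3 go.py
python3 - <<'E'
import numpy as np
# path of TCP in warmer x,z relative to the start (xw .117, z .418), fingertip front corner on lid's outer face
r,t=.125,.010
for th in np.arange(1.65,-.01,-.11):
    P=np.array([.07-r*np.cos(th)+t*np.sin(th)+.0095,.1155+r*np.sin(th)+t*np.cos(th)+.178])
    print(round(th,2),'dx',round((.117-P[0])*1e3,1),'dz',round((.418-P[1])*1e3,1))
E
```

```text
time: 10.22
tool_pos: [0.6978, 0.0795, 0.4192]
tool_rot: [3.141, -0.001, -3.091]
contact_force: [-0.1, 0.4, 0.7]
opening: 0.0003
grip_force: 0.0
t 10.22 pos [0.6978 0.0795 0.4192] rot [ 3.141e+00 -1.000e-03 -3.091e+00] F [-0.1  0.4  0.7] open 0.0003 q [ 0.    0.68  0.91  0.    1.55 -1.62]
1.65 dx 17.6 dz 0.7
1.54 dx 31.4 dz -0.7
1.43 dx 45.1 dz -0.7
1.32 dx 58.8 dz 0.9
1.21 dx 72.3 dz 4.0
1.1 dx 85.3 dz 8.6
0.99 dx 97.7 dz 14.5
0.88 dx 109.4 dz 21.8
0.77 dx 120.3 dz 30.3
0.66 dx 130.1 dz 40.0
0.55 dx 138.8 dz 50.6
0.44 dx 146.3 dz 62.2
0.33 dx 152.5 dz 74.5
0.22 dx 157.3 dz 87.5
0.11 dx 160.6 dz 100.8
-0.0 dx 162.5 dz 114.5
```

```bash
python3 -m crank '[[-1,12,0,0,0],[-1,24,0,0,0],[-1,36,0,0,0],[-1,48,0,0,0],[-1,60,0,1,0],[-1,72,0,4,0],[-1,85,0,9,0],[-1,98,0,15,0],[-1,109,0,22,0],[-1,120,0,30,0],[-1,120,0,30,0]]'; python3 go.py
python3 - <<'E'
from h import *
im,W=cloud('side');save('s3.png',im[60:300,180:460].repeat(2,0).repeat(2,1))
E
```

```text
time: 11.13
tool_pos: [0.5772, 0.0733, 0.3901]
tool_rot: [-3.142, 0.001, -3.091]
contact_force: [0.3, 0.3, -0.6]
opening: 0.0006
grip_force: 0.0
t 11.13 pos [0.5772 0.0733 0.3901] rot [-3.142e+00  1.000e-03 -3.091e+00] F [ 0.3  0.3 -0.6] open 0.0006 q [-0.01  0.46  1.39  0.    1.3  -1.63]
```

View pics/s3.png

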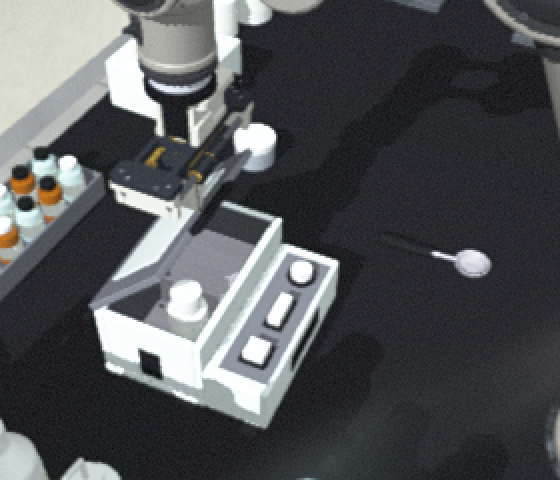

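The lid is about half shut, with the fingers behind it at (190,205) in the crop; the bottle is still upright at (185,300).

```bash
python3 -m crank '[[-1,5,0,5,0],[-1,10,0,10,0],[-1,15,0,15,0],[-1,19,0,21,0],[-1,23,0,27,0],[-1,26,0,32,0],[-1,32,0,44,0],[-1,37,0,57,0],[-1,40,0,69,0],[-1,42,0,79,0],[-1,42,0,83,0],[-1,42,0,83,0]]'; python3 -m crank '[[-1,0,0,1,0],[-1,0,0,2,0],[-1,0,0,3,0],[-1,0,0,3,0]]'; python3 -m crank '[[-1,0,0,1,0],[-1,0,0,1.5,0],[-1,0,0,1.5,0]]'
```

```text
time: 12.18
tool_pos: [0.5365, 0.071, 0.3047]
tool_rot: [3.141, -0.002, -3.091]
contact_force: [-0.0, -0.1, -0.4]
opening: 0.0005
grip_force: 0.0
time: 12.52
tool_pos: [0.537, 0.071, 0.3037]
tool_rot: [-3.142, 0.002, -3.091]
contact_force: [-0.6, -0.1, 5.4]
opening: 0.0004
grip_force: 2.5
time: 12.77
tool_pos: [0.5369, 0.071, 0.3036]
tool_rot: [-3.141, 0.002, -3.091]
contact_force: [-5.0, 0.2, 14.9]
opening: 0.0006
grip_force: 7.6
```

```bash
python3 -m crank '[[-1,0,0,-20,0],[-1,0,0,-45,0],[-1,0,0,-45,0],[-1,40,-35,-45,0],[-1,75,-70,-45,0],[-1,75,-70,-45,0],[-1,75,-70,-45,0],[-1,75,-70,-45,0]]'; python3 go.py 0.465 -0.003 0.27 3.19
python3 - <<'E'
from h import *
im,W=cloud('side')
xw=(W[...,0]-.581)*.9987+(W[...,1]-.073)*.05;yw=-(W[...,0]-.581)*.05+(W[...,1]-.073)*.9987
for a in(-.05,-.02,.02,.05):
    m=(abs(xw-a)<.01)&(yw>.02)&(yw<.1)&(W[...,2]>.09);print(a,m.sum(),np.median(W[m][:,2]).round(4))
save('s4.png',im[60:300,180:460].repeat(2,0).repeat(2,1))
E
```

```text
time: 13.43
tool_pos: [0.4652, -0.0033, 0.3466]
tool_rot: [3.142, 0.001, -3.093]
contact_force: [0.2, 0.3, 0.3]
opening: 0.0004
grip_force: 0.0
t 13.43 pos [ 0.4652 -0.0033  0.3466] rot [ 3.142e+00  1.000e-03 -3.093e+00] F [0.2 0.3 0.3] open 0.0004 q [-0.17  0.29  1.77  0.    1.08 -1.79]
shift [ 0.2  0.3 76.6]
turn -0.0
-0.05 224 0.1265
-0.02 216 0.1282
0.02 209 0.1284
0.05 190 0.1268
```

View pics/s4.png

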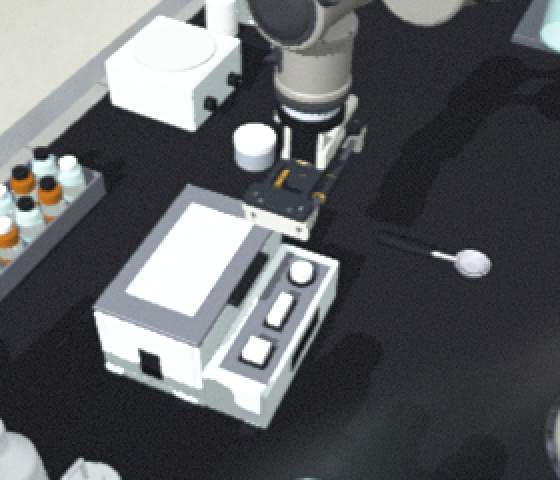

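The lid is shut and level, at z about 0.127–0.128 including the trim. The keys are clear at (300,272), (280,310) and (257,350) in the crop, and the fingers hang over the round key. Next I press the round key.

```bash
python3 -m crank '[[-1,0,0,30,0],[-1,0,0,60,0],[-1,0,0,74,0],[-1,0,0,77,0],[-1,0,0,79,0],[-1,0,0,81,0],[-1,0,0,83,0],[-1,0,0,84,0],[-1,0,0,84,0],[-1,0,0,84,0]]'; python3 go.py
```

```text
time: 14.32
tool_pos: [0.4658, -0.0026, 0.263]
tool_rot: [-3.142, 0.002, -3.091]
contact_force: [0.2, 3.6, 3.3]
opening: 0.0002
grip_force: 2.0
t 14.32 pos [ 0.4658 -0.0026  0.263 ] rot [-3.142e+00  2.000e-03 -3.091e+00] F [0.2 3.6 3.3] open 0.0002 q [-0.17  0.41  1.87  0.    0.85 -1.79]
```

```bash
python3 -m crank '[[-1,0,0,1,0],[-1,0,0,2,0],[-1,0,0,2.5,0],[-1,0,0,2.5,0],[-1,0,0,2.5,0]]'; python3 go.py
```

```text
time: 14.73
tool_pos: [0.4658, -0.0026, 0.2618]
tool_rot: [-3.141, 0.003, -3.091]
contact_force: [-4.8, 3.6, 22.5]
opening: 0.0002
grip_force: 11.2
t 14.73 pos [ 0.4658 -0.0026  0.2618] rot [-3.141e+00  3.000e-03 -3.091e+00] F [-4.8  3.6 22.5] open 0.0002 q [-0.17  0.41  1.87  0.    0.85 -1.79]
```

Fully in, with a hard stop at 22 N. Now lift and move over the bar key.

```bash
python3 -m crank '[[-1,0,0,-15,0],[-1,0,0,-40,0],[-1,0,0,-40,0],[-1,0,35,-40,0],[-1,0,70,-40,0],[-1,0,70,-40,0],[-1,0,70,-40,0],[-1,0,70,-40,0]]'; python3 go.py 0.4612 0.067 0.2615 3.19
```

```text
time: 15.4
tool_pos: [0.4619, 0.0669, 0.2993]
tool_rot: [-3.141, -0.0, -3.091]
contact_force: [-0.6, 0.1, -0.1]
opening: 0.0005
grip_force: 0.0
t 15.4 pos [0.4619 0.0669 0.2993] rot [-3.141 -0.    -3.091] F [-0.6  0.1 -0.1] open 0.0005 q [-0.02  0.36  1.83 -0.    0.95 -1.64]
shift [ 0.7  0.2 37.8]
turn 0.003
```

```bash
python3 -m crank '[[-1,0.5,0,15,0],[-1,0.5,0,27,0],[-1,0.5,0,31,0],[-1,0.5,0,34,0],[-1,0.5,0,36,0],[-1,0.5,0,37.5,0],[-1,0.5,0,38.5,0],[-1,0.5,0,39,0],[-1,0.5,0,39,0],[-1,0.5,0,39,0]]'; python3 go.py
```

```text
time: 16.23
tool_pos: [0.4614, 0.0667, 0.2621]
tool_rot: [-3.141, 0.001, -3.091]
contact_force: [-4.0, -4.8, 12.6]
opening: 0.0003
grip_force: 6.3
t 16.23 pos [0.4614 0.0667 0.2621] rot [-3.141e+00  1.000e-03 -3.091e+00] F [-4.  -4.8 12.6] open 0.0003 q [-0.02  0.41  1.87 -0.    0.85 -1.64]
```

```bash
python3 -m crank '[[-1,0,0,-15,0],[-1,0,0,-45,0],[-1,0,0,-80,0],[-1,0,0,-120,0],[-1,0,-40,-140,0],[-1,0,-80,-140,0],[-1,0,-120,-140,0],[-1,0,-150,-140,0],[-1,0,-150,-140,0],[-1,0,-150,-140,0],[-1,0,-150,-140,0]]'
python3 - <<'E'
from h import *
im,W=cloud('side')
for p in((.465,-.003),(.4612,.067),(.458,.136),(.56,.1),(.62,.1),(.6,.0)):
    m=np.hypot(W[...,0]-p[0],W[...,1]-p[1])<.007;print(p,m.sum(),np.median(W[m][:,2]).round(4))
b=np.load('/tmp/side.npz')['W']
for nm,(u,v) in dict(jar=(307,130),reag=(180,290),wash=(228,310),beak=(289,330),spoon=(415,191),dish=(334,313)).items(): print(nm,(W[v,u]-b[v,u]).round(3))
E
python3 go.py
```

```text
time: 17.15
tool_pos: [0.4689, -0.0824, 0.4008]
tool_rot: [3.141, 0.0, -3.092]
contact_force: [1.3, 0.0, -0.6]
opening: 0.0003
grip_force: 0.0
(0.465, -0.003) 51 0.3057
(0.4612, 0.067) 18 0.0906
(0.458, 0.136) 19 0.0906
(0.56, 0.1) 19 0.1281
(0.62, 0.1) 14 0.1284
(0.6, 0.0) 16 0.1289
jar [-0.001  0.003  0.002]
reag [ 0. -0. -0.]
wash [-0.001  0.001  0.002]
beak [ 0.    -0.001 -0.002]
spoon [ 0.    -0.004 -0.004]
dish [ 0.    -0.    -0.001]
t 17.2 pos [ 0.4689 -0.0819  0.4008] rot [ 3.141  0.    -3.091] F [0.4 0.4 0.1] open 0.0004 q [-0.33  0.26  1.66  0.    1.23 -1.96]
```

```bash
python3 -c "
from cell import ticket
print(ticket.hand_in())"
```

```text
the job is handed in; nothing more can be done
None
```

I set the bottle upright on the low plate, shut the lid, pressed the round key and then the bar key fully in, and handed the job in at about 17 s; the judge returned no verdict.

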